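Shut the vent damper and click its cover closed

ROBOT

A 7-joint arm with a two-finger parallel gripper is mounted at the origin on the work surface. World frame = base frame: x ahead of the robot, y to its left, z up, the work surface at z = 0. Lengths are in m, angles in rad, forces in N, time in s.
With the tool pointing down it reaches from about 0.375 to 0.925 m from the base axis. Payload 3.1 kg.
Tool frame: the origin (TCP) lies between the finger pads; the fingertips stand 19 mm ahead of it and the grasp point (between the pads) is the TCP; z points along the fingers, y is the line along which they close (so a half turn about z gives the same grasp; the last joint's range is limited). The gripper opens to 85 mm and grips with 20 to 120 N. Pads are 22 mm wide; open, the fingers measure 114 mm over their backs; the gripper's body (76 mm by 85 mm) begins 54 mm behind the grasp point. The pads swing forward as they close: fully open they stand 13 mm farther back than shut.
Start: joints at [-1.251, 0.383, 0.044, 1.598, -0.018, 1.161, -0.05], TCP at [0.264, 0.594, 0.25] pointing down, gripper open.
Joint ranges: [-2.61, 2.61], [-0.41, 2.15], [-1.48, 1.57], [0, 2.5], [-1.57, 4.71], [0.05, 1.97], [-2.85, 2.85]. Speed limits (rad/s): [2.79, 2.79, 3.14, 3.14, 3.14, 3.14, 3.14].

INTERFACE

Orientations are given as a unit quaternion [x, y, z, w].
In Python, from bench import move_ptp, movel, move_j, move_gripper, pause, inverse_kinematics, read_camera, camera_params, MotionError, sign_off, look_for, tip_of, read_time_s, read_qpos, read_joint_vel, read_effort, read_eef_pos, read_tcp_rot, read_ft_force, read_ft_torque, read_finger_gap, read_grasp_force gives the robot as it stands. Calls block until the motion is done:
- move_ptp(position, orientation): joint-space move of the TCP to a pose.
- movel(position, orientation=None, speed=0.15): straight line of the TCP; orientation=None keeps the orientation; speed is the mean speed in m/s.
- move_j(angles): joint-space move.
- move_gripper(opening, effort=None): finger opening in m; effort is the grip in N (None keeps the last); returns when the fingers have stopped.
- pause(seconds).
- inverse_kinematics(position, orientation): joint angles nearest the present ones, or None.
- read_camera(name): name is "side" or "top"; returns the picture (420x560x3 uint8, red, green, blue); there is no depth.
- camera_params(name): a dict with "K" (3x3 intrinsics, pixels), "camera_from_world" (4x4, takes a point from world to camera coordinates). Camera axes: x right, y down, z forward; pixel columns grow to the right and rows downward; lengths in m; the calibration is good to about 2 mm. A picture is of the moment at which its call begins. camera_params takes no time and is no camera call.
A pose or a line that the arm cannot do raises MotionError and nothing moves.
- sign_off(): hands the job in; it is judged then, once.
Trained networks look in the newest picture that a camera, given by its name, has taken for a name from the list of things; names that differ only in an ending like _2 or _b are one class to them, and where a whole thing is asked for, a point or a joint stands for the part that bears it (a point fixed in the world has none). Each returns a list of dicts, best first, with "confidence" (0 to 1); they miss things now and then, are a little off and sometimes report something else, mostly with a low value. They report only what shows in the picture. A call takes as long as a camera call.
- look_for(camera, name): "at" ([column, row] in pixels, amid what is visible of it).
- tip_of(camera, name): "at" ([column, row] in pixels: a listed point, or the origin of a listed thing).
Readings, each from a call of its own:
- read_time_s(): time.
- read_qpos(): joint angles.
- read_joint_vel(): joint speeds.
- read_effort(): joint torques, N m.
- read_eef_pos(): TCP position.
- read_tcp_rot(): TCP orientation.
- read_ft_force(): force on the tool from outside, world axes, zero at the start.
- read_ft_torque(): the same for the moment, N m.
- read_finger_gap(): finger opening in m.
- read_grasp_force(): force on a finger pad.
Only numpy, scipy, OpenCV 4.12 (cv2) and the standard library are available. Lean on these libraries where they do the work, as an engineer would, in place of code of your own. Each camera call takes 0.05 s, during which the arm holds its last target. There are 200 camera calls.

TASK

Get the white ventilation unit ready for storage: reach in under its half-open clear cover, press a fingertip on the flush red shutter plate and drag it until the window is fully closed, pressing no harder than about 4 kg would (it is thin sheet). Then swing the cover down and press its blue front edge until the catch clicks and holds it fully shut. Leave the spray can, the tape roll and the carton as they stand.

Things in the scene. Friction and masses are not known exactly. Their poses are not given: they have to be found in the camera images.
- unit: White ventilation unit fixed on the bench, 200 (x) x 250 (y) x 58 mm high; origin at the centre of its underside, +x towards the cover's hinge, z up. Its deck is 50 mm above the bench, inside a 4 mm wide rim 58 mm high. A window in the deck spans x 22 to 76 and y -30 to 100 mm; in it lies the red shutter plate and, where not covered, a fixed black grate, top 47 mm above the bench.
- shutter (a joint): Slide of the red plate along the unit's +y, m: 0 open, 0.075 fully closed (end stop); starts at 0 to 0.02 with 55 to 75 mm visible. No handle; its flat top fills the window's x width, 1.5 mm below the deck, and runs out from under the deck on the -y side. About 3 N move it, it stays where left. Drag it by pressing down with 8 to 15 N, never more than 40 N.
- shutter_edge (a point): Middle of the red plate's leading (+y) edge, on its top face (white line). At unit x 49 mm, z 48.5 mm, y = 25 mm + the slide's value.
- window_end (a point): Middle of the window's +y edge (unit x 49, y 100, z 48.5 mm), where the plate's leading edge must arrive. Outside, aluminium duct collars (dia 41) stand out 30 mm from the unit's two y sides.
- cover (a joint): Hinge angle of the clear, blue-edged cover, rad: 0 shut and latched, grows opening; starts at 1.05 to 1.15, leaning over the window; stop at 1.17. Stays where left (1 to 3 N at the edge move it). At about 0.08 it meets the spring catch: 10 to 20 N down near the front edge push it past and it snaps below 0.02. Resting on the catch (0.04 to 0.09) is not shut.
- cover_hinge (a point): Middle of the hinge axis, which runs along the unit's y at unit x 100 mm, z 61 mm. The cover is a 6 mm thick plate centred on this axis height, reaching 199 mm from it, 244 mm wide; a steel striker juts out 12 mm beyond the middle of its front edge.
- cover_edge (a point): Middle of the cover's free (front, blue) edge, on its outer face, 199 mm from the hinge axis. Shut, it lies at unit x -99, z 64 mm. The orange catch (40 mm wide, top 77 mm above the bench) stands 8 to 22 mm in front of it and gives way towards -x: press the cover 15 to 40 mm inwards of the edge.
- spray_can: Bystander: red spray can, dia 52, 160 mm high, standing; origin at the centre of its foot. Not to be disturbed.
- tape_roll: Bystander: roll of aluminium tape, dia 100, 48 mm high, lying flat; origin at the centre of its underside. Not to be disturbed.
- screw_carton: Bystander: cardboard carton with yellow band, 75 x 115 x 45 mm; origin at the centre of its underside. Not to be disturbed.

How it is judged:
On the way, in this order (a step that is already met when the one before it is completed fails the run):
1. the red shutter is fully closed while the cover is still open (value of joint shutter above 0.071 m and value of joint cover above 0.5 rad), for 0.2 s.
2. the cover is pressed past its catch and shut (value of joint cover below 0.025 rad), for 0.2 s.
At the end, for the whole second after the job is handed in: the shutter is within 4 mm of its closed stop, the cover is latched below 0.025 rad, both at rest, and can, tape roll and carton stand within 20 mm of where they were (value of joint shutter above 0.071 m and value of joint cover below 0.025 rad and velocity of joint cover below 0.05 rad/s and velocity of joint shutter below 0.01 m/s and distance of each of spray_can, tape_roll, screw_carton from where it was at the start of the episode below 0.02 m and angle between spray_can's own z axis and vertical below 0.2 rad); the robot touches nothing.
It fails at once if the red shutter is pressed with more than 40 N (contact force between shutter and the fingers above 40 N).
It fails at once if the spray can is pushed or tipped (distance of spray_can from where it was at the start of the episode above 0.02 m or angle between spray_can's own z axis and vertical above 0.3 rad).
It fails at once if the tape roll is pushed (distance of tape_roll from where it was at the start of the episode above 0.02 m).
It fails at once if the carton is pushed (distance of screw_carton from where it was at the start of the episode above 0.02 m).
It also fails if it takes over 70 s, if anything falls off the work surface, if the arm or the gripper's body presses on something with over 40 N, if the wrist force passes 120 N, or if a joint passes its speed limit or range.

## Working session

There is one attempt and no reset: what is moved stays moved. The work goes in short steps, each a Python script; the robot and the scene stay as the last script left them, time stands still between calls to the robot, and variables do not carry over. Pictures are saved under pics/ and viewed, at most 10 in all, crops included, and the job is handed in when it is done.

```bash
mkdir -p pics; cat > h.py <<'E'
import numpy as np,cv2
from bench import *
E
python3 - <<'E'
from h import *
for c in("side","top"):
    im=read_camera(c);cv2.imwrite(f"pics/{c}0.png",im[:,:,::-1])
    p=camera_params(c);print(c,p["K"],np.round(p["camera_from_world"],4).tolist())
    for n in("shutter_edge","window_end","cover_hinge","cover_edge","unit","spray_can","tape_roll","screw_carton"):
        print(n,[(np.round(d["at"],1).tolist(),round(d["confidence"],2)) for d in tip_of(c,n)[:2]])
print(read_tcp_rot(),read_time_s())
E
```

```text
side [[391.42424922   0.         278.17218657]
 [  0.         391.42424922 204.61812594]
 [  0.           0.           1.        ]] [[0.8237, -0.5669, -0.0152, -0.5144], [-0.2826, -0.3871, -0.8777, 0.2577], [0.4916, 0.7272, -0.479, 0.4537], [0.0, 0.0, 0.0, 1.0]]
shutter_edge [([280.4, 211.5], 0.63), ([270.9, 248.9], 0.37)]
window_end [([264.3, 202.2], 0.66)]
cover_hinge [([312.1, 207.9], 0.87)]
cover_edge [([268.9, 126.8], 0.94)]
unit [([272.0, 250.2], 0.72)]
spray_can [([202.0, 196.6], 0.89)]
tape_roll [([365.3, 311.5], 0.71)]
screw_carton [([263.1, 198.5], 0.4)]
top [[498.77270531   0.         279.23778602]
 [  0.         498.77270531 203.72500818]
 [  0.           0.           1.        ]] [[-0.0239, -0.9997, 0.0108, 0.0619], [-0.9954, 0.0228, -0.0929, 0.6358], [0.0926, -0.013, -0.9956, 1.3042], [0.0, 0.0, 0.0, 1.0]]
shutter_edge []
window_end [([256.9, 195.8], 0.8)]
cover_hinge [([291.4, 173.1], 0.88)]
cover_edge []
unit [([295.7, 214.8], 0.65)]
spray_can [([198.4, 228.3], 0.84)]
tape_roll [([376.6, 204.5], 0.63), ([284.0, 154.2], 0.58)]
screw_carton [([281.6, 151.6], 0.69)]
[ 2.07376513e-01  9.78261203e-01  3.86368149e-05 -6.59616245e-06] 0.9
```

View pics/side0.png

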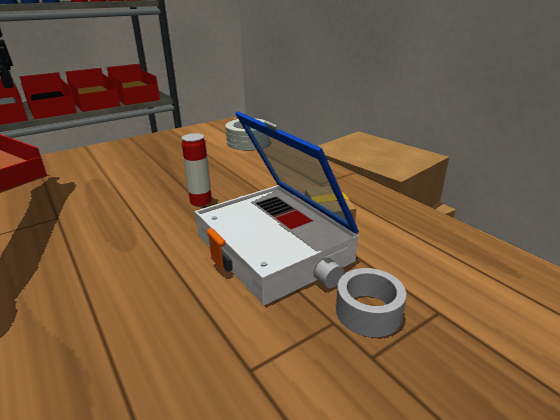

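View pics/top0.png

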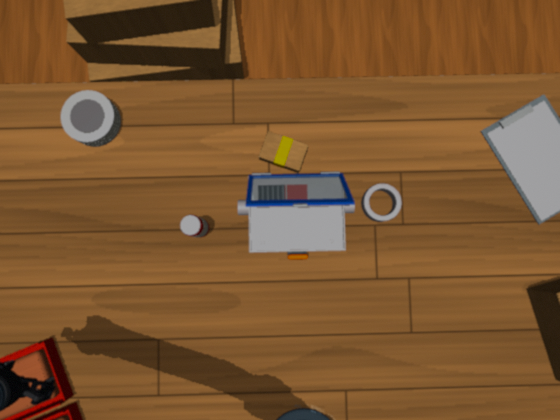

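```bash
cat >> h.py <<'E'
C={c:camera_params(c) for c in("side","top")}
def proj(c,P):
    P=np.atleast_2d(P);q=P@C[c]["camera_from_world"][:3,:3].T+C[c]["camera_from_world"][:3,3];q=q@C[c]["K"].T
    return q[:,:2]/q[:,2:]
def U2W(p,P):
    P=np.atleast_2d(P)*1.0;c,s=np.cos(p[2]),np.sin(p[2])
    return np.c_[p[0]+c*P[:,0]-s*P[:,1],p[1]+s*P[:,0]+c*P[:,1],P[:,2]]
def edge(a,r=.199,off=.003,y=0):
    return [.1-r*np.cos(a)+off*np.sin(a),y,.061+r*np.sin(a)+off*np.cos(a)]
E
cat > fit.py <<'E'
from h import *
from scipy.optimize import least_squares
obs=[]
for c in C:
    for k in range(6):
        read_camera(c)
        for n in("window_end","cover_hinge","cover_edge","unit","shutter_edge"):
            d=tip_of(c,n) if k<3 else []
            if d and d[0]["confidence"]>.5: obs.append((c,n,np.array(d[0]["at"])))
def pts(n,v):
    return {"window_end":[.049,.1,.0485],"cover_hinge":[.1,0,.061],"cover_edge":edge(v[3]),"unit":[0,0,0],"shutter_edge":[.049,.025+v[4],.0485]}[n]
def res(v): return np.concatenate([proj(c,U2W(v,pts(n,v)))[0]-a for c,n,a in obs]+[[(v[4]-.01)/.005,(v[3]-1.1)/.03]])
f=least_squares(res,[.6,0,0,1.1,.01],loss="soft_l1")
print(np.round(f.x,4))
for (c,n,a),r in zip(obs,res(f.x)[:-2].reshape(-1,2)):print(c,n,np.round(a,1),np.round(r,1))
v=f.x;np.save("v.npy",v)
def draw(c,v,name,box,k):
    im=read_camera(c)[:,:,::-1];x0,y0,x1,y1=box
    im=cv2.resize(im[y0:y1,x0:x1],None,fx=k,fy=k,interpolation=cv2.INTER_CUBIC)
    def L(P,col):
        q=(proj(c,U2W(v,P))-[x0,y0]+.5)*k
        cv2.polylines(im,[np.int32(q*8)],True,col,1,cv2.LINE_AA,3)
    for z in(.058,):L([[sx*.1,sy*.125,z] for sx,sy in((1,1),(1,-1),(-1,-1),(-1,1))],(0,255,0))
    L([[.022,-.03,.05],[.076,-.03,.05],[.076,.1,.05],[.022,.1,.05]],(255,255,0))
    L([[.022,.025+v[4],.0485],[.076,.025+v[4],.0485]],(255,0,255))
    L([edge(v[3],y=.122),edge(v[3],y=-.122),[.1,-.122,.061],[.1,.122,.061]],(0,255,255))
    cv2.imwrite(name,im)
draw("side",v,"pics/s1.png",(180,100,380,310),2.8)
draw("top",v,"pics/t1.png",(220,150,380,270),5)
E
python3 fit.py
```

```text
[0.6094 0.0038 0.0049 1.0786 0.007 ]
side window_end [262.7 198.6] [0.3 0.8]
side cover_hinge [313.3 205.9] [-1.6 -0.2]
side cover_edge [274.3 128.6] [-2.9 -1. ]
side unit [269.8 248.7] [ 0.8 -0.6]
side shutter_edge [283.7 212.4] [-2.2 -0.2]
side window_end [263.5 198.6] [-0.5  0.8]
side cover_hinge [311.2 207.4] [ 0.5 -1.7]
side cover_edge [270.7 127.8] [ 0.7 -0.2]
side unit [271.1 248.7] [-0.5 -0.6]
side shutter_edge [280.3 212.4] [ 1.2 -0.2]
side window_end [263.3 199.3] [-0.3  0.1]
side cover_hinge [313.6 208.6] [-1.9 -2.9]
side cover_edge [271.5 126.9] [-0.1  0.7]
side unit [271.6 248.9] [-1.  -0.8]
top window_end [258.1 195.5] [-0.6  0.2]
top cover_hinge [294.4 174.2] [0.6 0.6]
top cover_edge [296.8 205. ] [ 2.8 -1.9]
top unit [295.5 212.5] [-0.3  2. ]
top window_end [259.6 196.7] [-2.1 -1. ]
top cover_hinge [291.7 177.1] [ 3.3 -2.3]
top cover_edge [299.1 202.4] [0.5 0.7]
top unit [295.3 211.3] [-0.1  3.2]
top window_end [257.5 196.9] [ 0.  -1.2]
top cover_hinge [293.1 176.7] [ 1.9 -1.9]
top cover_edge [297.9 203.4] [ 1.7 -0.3]
top unit [293.2 216.1] [ 2.  -1.6]
```

View pics/s1.png

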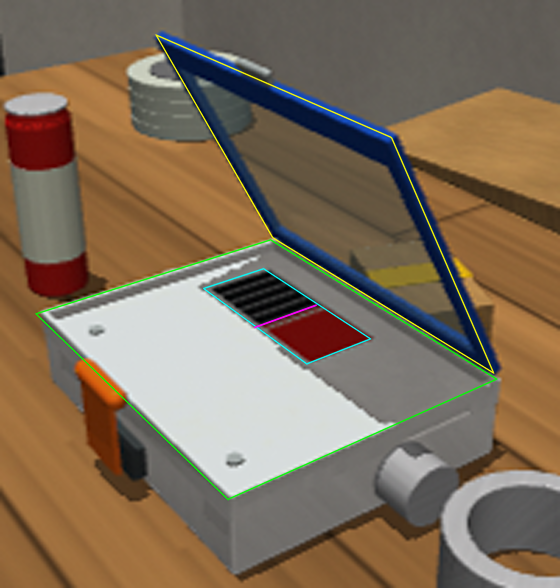

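View pics/t1.png

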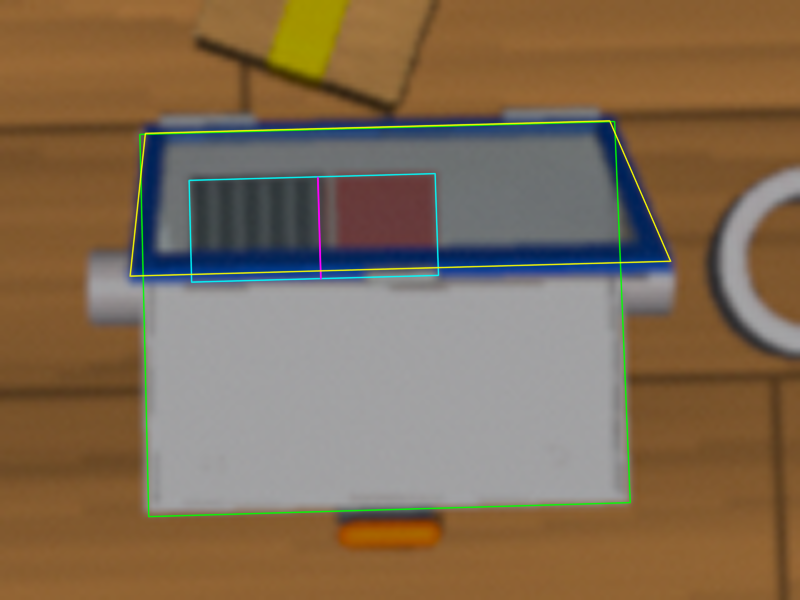

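```bash
cat >> h.py <<'E'
from scipy.spatial.transform import Rotation as R
v=np.load("v.npy")
def quat(t,flip=1):  # tool z=(sin t,0,-cos t) in unit, y=flip*unit y
    z=np.array([np.sin(t),0,-np.cos(t)]);y=np.array([0,flip,0.]);x=np.cross(y,z)
    return (R.from_euler("z",v[2])*R.from_matrix(np.c_[x,y,z])).as_quat()
def tcp(tip,t,corner=0): # TCP in world for fingertip centre at unit tip
    z=np.array([np.sin(t),0,-np.cos(t)]);return U2W(v,np.array(tip)-.019*z)[0]
E
python3 - <<'E'
from h import *
print(v, read_qpos())
for deg in(30,40,45,55):
  for fl in(1,-1):
    t=np.radians(deg);z=np.array([np.sin(t),0,-np.cos(t)])
    out=[]
    for p in([.045,0,.055],[.045,.075,.055]):
        for b in(0,.15):
            q=inverse_kinematics(tcp(np.array(p)-b*z,t),quat(t,fl));out.append(None if q is None else np.round(q,2).tolist())
    print(deg,fl,out)
for a in(1.15,.6,.05):
  for fl in(1,-1):
    q=inverse_kinematics(tcp(edge(a,.17),0),quat(0,fl));print(a,fl,None if q is None else np.round(q,2))
E
```

```text
[0.6093649  0.00379915 0.00492972 1.07863167 0.00696469] [-1.25077289  0.38290955  0.04387965  1.59789545 -0.01787964  1.16115234
 -0.04990221]
30 1 [[-0.13, 0.42, 0.05, 2.11, 0.27, 0.09, 1.22], [-0.82, 0.04, 0.74, 2.24, 0.04, 0.35, 1.45], [-0.39, 0.43, 0.17, 2.1, 0.47, 0.12, 0.87], [-0.8, 0.06, 0.54, 2.22, 0.28, 0.38, 1.07]]
30 -1 [[-0.19, 0.42, 0.12, 2.12, -0.01, 0.09, -1.66], [-0.55, 0.04, 0.46, 2.23, 0.08, 0.35, -1.73], [-0.62, 0.46, 0.44, 2.11, -0.53, 0.11, -1.33], [-0.6, 0.06, 0.33, 2.21, 0.31, 0.38, -2.1]]
40 1 [[0.81, 0.71, -1.03, 2.18, 2.03, 0.56, -0.18], [-0.74, -0.02, 0.62, 2.41, 1.05, 0.09, 0.44], [0.64, 0.72, -1.03, 2.17, 1.98, 0.67, -0.25], [-0.79, 0.01, 0.47, 2.39, 1.25, 0.21, 0.08]]
40 -1 [[0.25, 0.46, -0.38, 2.2, 2.38, 0.27, 2.35], [-0.24, 0.01, 0.12, 2.39, 1.04, 0.09, -2.7], [-0.11, 0.44, -0.17, 2.2, 2.24, 0.28, 2.3], None]
45 1 [[0.98, 0.97, -1.25, 2.22, 2.21, 0.81, -0.12], [-0.4, 0.01, 0.27, 2.48, 2.53, 0.15, -1.06], [0.8, 0.99, -1.25, 2.21, 2.18, 0.93, -0.21], [-0.73, 0.02, 0.38, 2.47, 1.96, 0.26, -0.66]]
45 -1 [[0.45, 0.53, -0.6, 2.24, 2.5, 0.44, 2.32], [0.68, 0.07, -0.81, 2.44, 2.38, 0.17, 2.28], [0.08, 0.48, -0.39, 2.23, 2.39, 0.46, 2.21], [-1.27, 0.01, 0.94, 2.48, 1.99, 0.25, 2.47]]
55 1 [[-0.03, 0.52, -0.09, 2.33, 2.97, 0.68, -1.46], None, [-0.17, 0.53, -0.14, 2.31, 2.71, 0.7, -1.34], None]
55 -1 [[0.85, 0.87, -1.04, 2.3, 2.64, 0.83, 2.56], None, [0.47, 0.71, -0.82, 2.29, 2.55, 0.86, 2.31], None]
1.15 1 [-0.45  0.41  0.49  1.65 -0.21  1.14  1.67]
1.15 -1 [-0.66  0.47  0.78  1.66 -0.36  1.16 -1.35]
0.6 1 [-0.51  0.34  0.51  1.88 -0.2   0.98  1.66]
0.6 -1 [-0.75  0.41  0.82  1.89 -0.35  1.   -1.34]
0.05 1 [-0.47  0.41  0.46  2.   -0.25  0.78  1.71]
0.05 -1 [-0.74  0.5   0.8   2.01 -0.48  0.83 -1.24]
```

```bash
python3 - <<'E'
from h import *
for deg in(44,48,52):
  for fl in(1,-1):
    t=np.radians(deg)
    for p in([-.1,0,.28],[-.06,0,.2],[-.03,0,.14],[-.0,0,.1],[.05,0,.06]):
        q=inverse_kinematics(tcp(p,t),quat(t,fl));print(deg,fl,p,None if q is None else np.round(q,2).tolist())
E
```

```text
44 1 [-0.1, 0, 0.28] [-0.45, -0.36, 0.25, 2.43, 0.64, 0.36, 0.87]
44 1 [-0.06, 0, 0.2] [-0.76, -0.13, 0.61, 2.45, 1.41, 0.16, 0.11]
44 1 [-0.03, 0, 0.14] [0.08, 0.14, -0.21, 2.4, 2.54, 0.18, -1.04]
44 1 [-0.0, 0, 0.1] [0.46, 0.34, -0.61, 2.33, 2.41, 0.33, -0.82]
44 1 [0.05, 0, 0.06] [0.97, 0.95, -1.25, 2.2, 2.16, 0.78, -0.08]
44 -1 [-0.1, 0, 0.28] [-0.07, -0.32, -0.07, 2.42, 0.27, 0.29, -1.94]
44 -1 [-0.06, 0, 0.2] [1.37, -0.13, -1.4, 2.38, -1.43, 0.07, -0.24]
44 -1 [-0.03, 0, 0.14] [0.46, 0.17, -0.59, 2.38, 2.34, 0.22, 2.34]
44 -1 [-0.0, 0, 0.1] [0.45, 0.33, -0.6, 2.33, 2.42, 0.33, 2.31]
44 -1 [0.05, 0, 0.06] [0.45, 0.51, -0.6, 2.22, 2.43, 0.4, 2.38]
48 1 [-0.1, 0, 0.28] [-0.47, -0.38, 0.26, 2.48, 0.88, 0.3, 0.63]
48 1 [-0.06, 0, 0.2] [-0.8, -0.13, 0.65, 2.5, 2.06, 0.19, -0.54]
48 1 [-0.03, 0, 0.14] [0.05, 0.15, -0.19, 2.44, 2.75, 0.3, -1.26]
48 1 [-0.0, 0, 0.1] [0.2, 0.31, -0.33, 2.37, 2.74, 0.4, -1.2]
48 1 [0.05, 0, 0.06] [0.48, 0.55, -0.64, 2.25, 2.58, 0.51, -0.88]
48 -1 [-0.1, 0, 0.28] [0.09, -0.33, -0.21, 2.46, 0.19, 0.18, -1.88]
48 -1 [-0.06, 0, 0.2] [-0.18, -0.07, 0.04, 2.48, 2.3, 0.14, 2.31]
48 -1 [-0.03, 0, 0.14] [0.85, 0.28, -1.01, 2.41, 2.38, 0.38, 2.38]
48 -1 [-0.0, 0, 0.1] [0.65, 0.42, -0.81, 2.36, 2.49, 0.47, 2.32]
48 -1 [0.05, 0, 0.06] [0.64, 0.62, -0.81, 2.25, 2.48, 0.56, 2.45]
52 1 [-0.1, 0, 0.28] None
52 1 [-0.06, 0, 0.2] None
52 1 [-0.03, 0, 0.14] [1.04, 0.45, -1.22, 2.44, 2.42, 0.57, -0.67]
52 1 [-0.0, 0, 0.1] [-0.38, 0.33, 0.27, 2.43, 3.07, 0.51, -1.65]
52 1 [0.05, 0, 0.06] [0.2, 0.51, -0.33, 2.29, 2.84, 0.58, -1.24]
52 -1 [-0.1, 0, 0.28] [0.21, -0.34, -0.32, 2.5, 0.04, 0.06, -1.75]
52 -1 [-0.06, 0, 0.2] None
52 -1 [-0.03, 0, 0.14] [1.04, 0.45, -1.22, 2.44, 2.42, 0.57, 2.47]
52 -1 [-0.0, 0, 0.1] [0.85, 0.57, -1.03, 2.38, 2.52, 0.65, 2.42]
52 -1 [0.05, 0, 0.06] [0.65, 0.66, -0.82, 2.27, 2.62, 0.66, 2.35]
```

```bash
python3 - <<'E'
from h import *
move_gripper(0.0,40)
p=read_eef_pos();movel([p[0],p[1],.36],speed=.25)
t=np.radians(44)
move_ptp(tcp([-.12,0,.34],0),quat(0,1)); print(np.round(read_qpos(),2))
move_ptp(tcp([-.1,0,.28],t),quat(t,1)); q=read_qpos();print(np.round(q,2))
q[4:]=[2.75,.3,-1.26];move_j(q);print(np.round(read_eef_pos(),3))
t=np.radians(48)
q=inverse_kinematics(tcp([-.03,0,.14],t),quat(t,1));print(np.round(q,2))
move_j(q)
print(read_time_s(),np.round(read_ft_force(),1),read_finger_gap())
cv2.imwrite("pics/s2.png",cv2.resize(read_camera("side")[100:310,150:430,::-1],None,fx=2.5,fy=2.5))
E
```

```text
[-0.76 -0.04  0.66  1.86  0.03  1.32  1.47]
[-0.52 -0.37  0.3   2.43  0.69  0.38  0.83]
[0.579 0.045 0.443]
[-0.65  0.15  0.55  2.47  3.06  0.29 -1.62]
10.5583 [ 0.2 -0.2  0.4] -2.507333711730996e-05
```

View pics/s2.png

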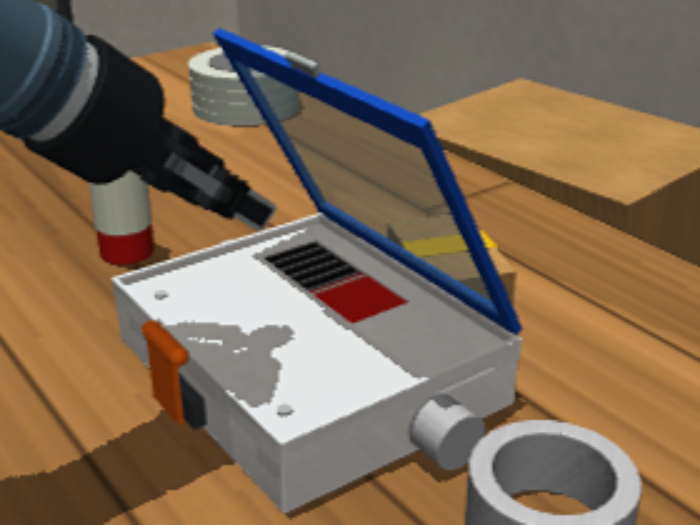

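```bash
cat > drag.py <<'E'
from h import *
t=np.radians(48)
print(proj("side",U2W(v,[-.03,0,.14])))
y=0.0;z=.072
movel(tcp([.052,y,z],t),speed=.08)
f0=read_ft_force();print(np.round(f0,2),np.round(read_qpos(),2))
def F(): return read_ft_force()-f0
while F()[2]<3 and z>.046:
    z-=.0008;movel(tcp([.052,y,z],t),speed=.02)
print("contact",z,np.round(F(),1),read_time_s())
E
python3 drag.py
```

```text
[[254.14128002 187.02418699]]
[0.33 0.17 0.2 ] [-0.46  0.46  0.39  2.29  3.24  0.41 -1.86]
contact 0.05360000000000002 [-6.7  0.7  7.9] 17.8417
```

```bash
cat > drag2.py <<'E'
from h import *
t=np.radians(48);y=0.0;z=.0536;f0=np.array([.33,.17,.2]);n=0
while y<.078:
    f=read_ft_force()-f0
    if f[2]>28: z+=.001
    z-=np.clip((11-f[2])*5e-5,-4e-4,2e-4)
    y+=.003;movel(tcp([.052,y,z],t),speed=.03);n+=1
    if n%2==0:print(round(y,3),round(z,4),np.round(f,1))
    if f[1]<-7 and y>.06: break
print(y,np.round(read_ft_force()-f0,1),read_time_s())
cv2.imwrite("pics/s3.png",cv2.resize(read_camera("side")[100:310,150:430,::-1],None,fx=2.5,fy=2.5))
E
python3 drag2.py
```

```text
0.006 0.0534 [-6.6 -1.8  9.1]
0.012 0.0532 [-6.7 -2.3 10. ]
0.018 0.0532 [-7.1 -3.2 10.6]
0.024 0.0531 [-7.1 -1.7 10.8]
0.03 0.053 [-6.4 -3.1  9.9]
0.036 0.053 [-7.  -2.7 10.9]
0.042 0.053 [-7.1 -3.  10.6]
0.048 0.0529 [-7.7 -1.5 10. ]
0.054 0.0529 [-7.1 -2.1 10.3]
0.06 0.0529 [-7.3 -2.4 10.6]
0.066 0.0528 [-8.1 -1.3 11. ]
0.072 0.0529 [-7.7 -2.1 11.8]
0.078 0.0527 [-4.2 -2.1  7.2]
0.07800000000000003 [-1.7 -3.8  6.3] 24.3417
```

View pics/s3.png

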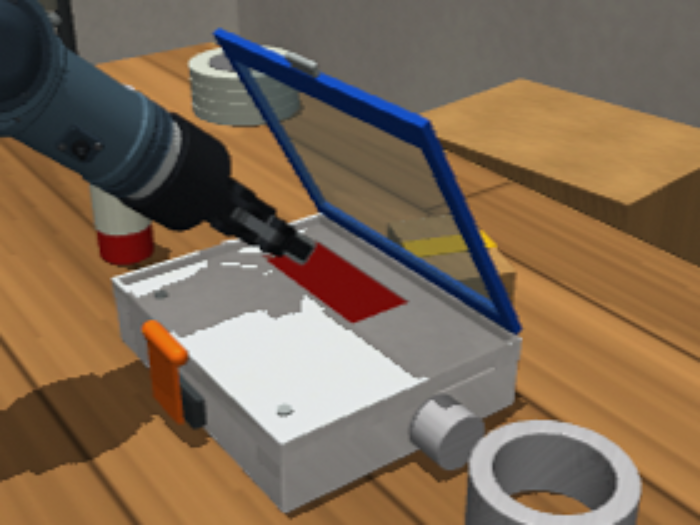

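The plate fills the window up to about the finger (tip at pixel ~(300,250)); I'll retreat and check the far end.

```bash
python3 - <<'E'
from h import *
t=np.radians(48)
movel(tcp([.05,.078,.075],t),speed=.06)
movel(tcp([-.03,.03,.14],t),speed=.15)
q=read_qpos();print(np.round(q,2),read_time_s())
im=read_camera("side");top=read_camera("top")
a=cv2.resize(im[170:260,230:350,::-1],None,fx=5,fy=5,interpolation=cv2.INTER_CUBIC)
P=(proj("side",U2W(v,[[.022,.1,.0485],[.076,.1,.0485],[.022,-.03,.0485]]))-[230,170]+.5)*5;print(P)
cv2.imwrite("pics/s4.png",a)
print([(np.round(d["at"],1),round(d["confidence"],2)) for d in tip_of("side","shutter_edge")[:2]],proj("side",U2W(v,[.049,.1,.0485])))
# vertical pose candidates
print(np.round(inverse_kinematics(tcp([-.12,0,.34],0),quat(0,1)),2))
E
```

```text
[-0.85  0.16  0.67  2.47  2.91  0.28 -1.55] 25.825
[[112.91223785 167.5515253 ]
 [219.96700552 132.14066578]
 [297.0737673  302.40877422]]
[(array([263.8, 196.3]), 0.7)] [[262.96047101 199.41214527]]
[ 1.16  0.11 -1.31  1.79  0.11  1.33  1.41]
```

View pics/s4.png

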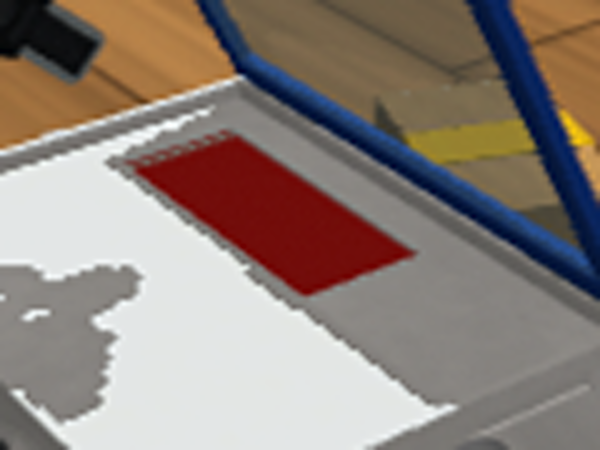

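```bash
python3 - <<'E'
from h import *
a=cv2.imread("pics/side0.png");b=read_camera("side")[:,:,::-1]
cv2.imwrite("pics/side5.png",b)
for n,im,ys in(("before",a,range(14,46,2)),("after",b,range(80,112,2))):
    for x in(.040,.06):
        print(n,x,[(y,im[int(round(q[1])),int(round(q[0]))][::-1].tolist()) for y in ys for q in proj("side",U2W(v,[x,y/1000,.0485]))])
E
```

```text
before 0.04 [(14, [105, 10, 8]), (16, [106, 11, 8]), (18, [106, 14, 12]), (20, [105, 16, 13]), (22, [105, 16, 13]), (24, [106, 100, 91]), (26, [106, 100, 91]), (28, [76, 27, 26]), (30, [60, 47, 47]), (32, [60, 47, 47]), (34, [13, 13, 15]), (36, [13, 13, 15]), (38, [9, 10, 10]), (40, [12, 13, 13]), (42, [12, 13, 13]), (44, [57, 56, 56])]
before 0.06 [(14, [106, 10, 7]), (16, [106, 10, 7]), (18, [106, 14, 11]), (20, [106, 21, 18]), (22, [106, 21, 18]), (24, [106, 106, 96]), (26, [106, 106, 96]), (28, [67, 36, 36]), (30, [67, 36, 36]), (32, [54, 50, 50]), (34, [6, 7, 8]), (36, [6, 7, 8]), (38, [11, 11, 11]), (40, [11, 11, 11]), (42, [14, 15, 15]), (44, [47, 47, 47])]
after 0.04 [(80, [115, 13, 10]), (82, [115, 13, 11]), (84, [115, 13, 11]), (86, [114, 12, 9]), (88, [114, 10, 7]), (90, [115, 31, 27]), (92, [111, 50, 44]), (94, [111, 50, 44]), (96, [115, 65, 58]), (98, [115, 65, 58]), (100, [117, 65, 61]), (102, [130, 130, 128]), (104, [134, 133, 130]), (106, [134, 133, 130]), (108, [147, 145, 143]), (110, [147, 145, 143])]
after 0.06 [(80, [114, 13, 9]), (82, [114, 13, 9]), (84, [115, 13, 11]), (86, [114, 10, 8]), (88, [114, 15, 12]), (90, [114, 15, 12]), (92, [113, 59, 52]), (94, [113, 59, 52]), (96, [115, 106, 96]), (98, [119, 66, 62]), (100, [126, 112, 108]), (102, [126, 112, 108]), (104, [136, 134, 130]), (106, [136, 134, 130]), (108, [134, 131, 128]), (110, [144, 142, 139])]
```

```bash
cat > cover.py <<'E'
from h import *
q=read_qpos();A=np.array([-.52,-.37,.3,2.43,.69,.38,.83]);B=A.copy();B[4:]=[2.75,.3,-1.26]
move_j(B);move_j(A);move_j([-.76,-.04,.66,1.86,.03,1.32,1.47])
Q=quat(0,1)
move_ptp(tcp([.065,0,.31],0),Q)
movel(tcp([.065,0,.225],0),speed=.15)
f0=read_ft_force();print(read_time_s(),np.round(f0,1),np.round(read_qpos(),2))
def P(a,r=.172): p=edge(a,r);return [p[0]+.011,0,p[2]]
try:
  for a in np.arange(1.1,.13,-.08):
    movel(tcp(P(a),0),speed=.12);f=read_ft_force()-f0;print(round(a,2),np.round(f,1))
    if np.linalg.norm(f)>35: print("STOP");break
except MotionError as e: print(e)
print(read_time_s(),read_eef_pos())
cv2.imwrite("pics/s6.png",cv2.resize(read_camera("side")[80:310,150:430,::-1],None,fx=2.5,fy=2.5))
E
python3 cover.py
```

```text
31.3583 [ 0.6  0.1 -0.1] [-0.64  0.54  0.8   1.57 -0.4   1.21  1.81]
1.1 [-0.4  0.3  0.6]
1.02 [ 1.  -1.   1.1]
0.94 [ 0.6 -0.4  0.4]
0.86 [ 0.1 -0.4  0.1]
0.78 [-1.   0.6  0.2]
0.7 [-0.4  0.7 -0.3]
0.62 [-0.4 -0.5  0.7]
0.54 [-0.7  0.4  0.5]
0.46 [-0.5 -0.3  0.1]
0.38 [-0.8  0.1 -0.6]
0.3 [ 0.8 -0.4 -0.1]
0.22 [-0.2  0.1 -0.3]
0.14 [-0.2  0.1  1.3]
34.9667 [0.54995081 0.0035056  0.10672785]
```

View pics/s6.png

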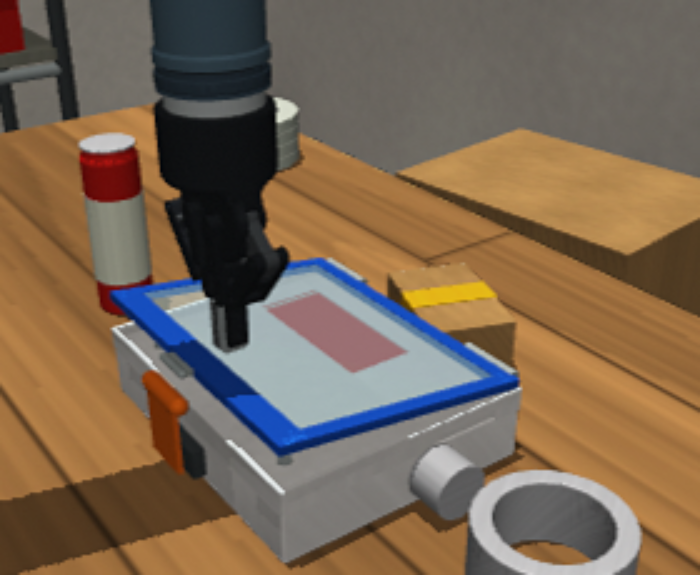

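The cover is nearly down, the finger standing on it at pixel (232,345), about 30 mm from the blue front edge, and the window is fully red. Now press past the catch.

```bash
cat > press.py <<'E'
from h import *
z=.088;pk=0;f0=read_ft_force();L=[];x=-.064
while z>.050:
    z-=.001;movel(tcp([x,0,z],0),speed=.03);f=(read_ft_force()-f0)[2];L.append((round(z,3),round(float(f),1)));pk=max(pk,f)
    if f>45 or (z<.064 and f>30): break
print(L,read_time_s())
cv2.imwrite("pics/s7.png",cv2.resize(read_camera("side")[80:310,150:430,::-1],None,fx=2.5,fy=2.5))
movel(tcp([x,0,.20],0),speed=.2)
pause(.3);a=read_camera("side");read_camera("top")
print([(np.round(d["at"],1),round(d["confidence"],2)) for c in("side","top") for d in tip_of(c,"cover_edge")[:2]])
for an in(0,.05,.08):print(an,proj("side",U2W(v,edge(an))),proj("side",U2W(v,edge(an,y=-.122))),proj("side",U2W(v,edge(an,y=.122))))
cv2.imwrite("pics/s8.png",cv2.resize(a[160:310,180:380,::-1],None,fx=4,fy=4,interpolation=cv2.INTER_CUBIC))
E
python3 press.py
```

```text
[(0.087, 0.9), (0.086, 1.4), (0.085, -0.3), (0.084, 0.1), (0.083, -0.5), (0.082, 0.1), (0.081, -0.4), (0.08, 0.1), (0.079, -0.2), (0.078, -0.0), (0.077, 4.2), (0.076, 9.3), (0.075, 14.7), (0.074, 18.7), (0.073, 12.6), (0.072, 8.5), (0.071, 5.8), (0.07, 4.4), (0.069, 2.3), (0.068, 1.4), (0.067, -0.3), (0.066, 0.2), (0.065, -0.4), (0.064, 1.6), (0.063, 8.3), (0.062, 14.2), (0.061, 19.6), (0.06, 26.5), (0.059, 32.6)] 42.3417
[(array([222.2, 235.3]), 0.55), (array([199.6, 197.9]), 0.17)]
0 [[222.11137809 237.04326093]] [[260.04897136 273.24308835]] [[192.94623886 209.21405734]]
0.05 [[221.83307863 232.11341577]] [[260.02533145 267.849273  ]] [[192.52519193 204.6905125 ]]
0.08 [[221.78939066 229.0861435 ]] [[260.14689697 264.52194189]] [[192.38547926 201.92194081]]
```

View pics/s8.png

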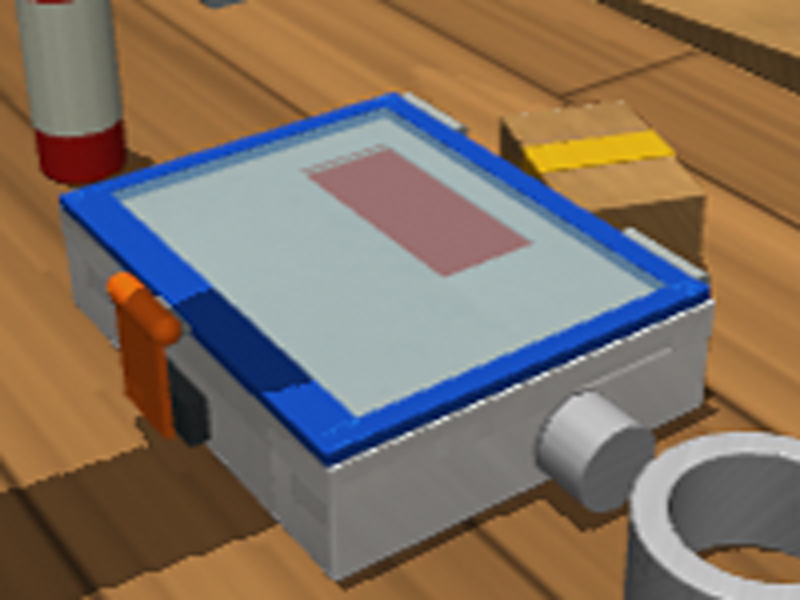

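The picture shows the cover flat on the rim. Its front corner is at full-image pixel (262,273), where a shut cover should be. The force log shows the catch giving way at 18.7 N and a hard stop at the shut height.

```bash
python3 -c "
from h import *
print(read_time_s(),sign_off())"
```

```text
the job is handed in; nothing more can be done
43.75 None
```

The job is handed in at 43.75 s: the camera shows the shutter closed to within 1–2 mm (about 12 N peak pressing force), the cover snapped past its catch and lies shut, and the arm never came near the can, tape roll or carton; the judge's verdict was not shown.

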